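Seat and clamp a drill core in the vee cradle

TASK

Get the stone drill core ready for the microscope: roll it (do not lift it) up the short ramp so that it drops into the vee cradle and centres itself there, then slide it along the vee until its end rests against the rubber stop. Only then swing the hold-down arm over and press it down until its sprung foot grips the core firmly, with roughly 8 newtons; the stone is brittle, so be gentle with every push, let go at the end and leave the things around the cradle alone.

Things in the scene. Friction and masses are not known exactly. Their poses are not given: they have to be found in the camera images.
- core: Stone drill core, plain grey cylinder, 32 mm diameter, 120 mm long, about 0.25 kg (up to a third more or less). Origin at its centre, y along its axis (x, z turn as it rolls). Starts parallel to the vee at the foot of the ramp, resting against the lip: centre 77 mm to the -x side of the seat, 6 mm higher, and 14 to 34 mm towards -y.
- seat (a point): Where the core's centre must finally be: core on both flanks of the vee, end at the stop; 44.6 mm above the bench. Axes of the fixed fixture: y along the vee towards the stop, x level across it from ramp to hinge, z up. The 90 degree aluminium vee (bottom 22.6 mm below) runs from y -50 to +50 mm; far flank ends at x +24 mm. Base plate 12 mm thick, x -104 to +96, y -73 to +97 mm.
- crest (a point): Middle of the near top edge of the vee, where the ramp ends and the core drops in: 16 mm to the -x side of the seat, 38 mm above the bench. The aluminium ramp rises 3 degrees towards it from the lip and reaches from y -56 to +54 mm. Axes as seat.
- lip (a point): Middle of the top of the low lip at the foot of the ramp, 5 mm high above the ramp, 4 mm thick, along y: 39 mm above the bench, 90 mm to the -x side of the seat. It keeps the core from rolling back; beyond it there is open space, so the core can be pushed from behind, just above the lip. Axes as seat.
- stop: Rubber-faced stop plate across the +y end of the vee, 34 mm wide and 36 mm high. Origin in the middle of the face that the core's end meets, 60 mm from the seat in y. It gives on a spring of 5 N per mm, at most 6 mm.
- clamp: Hold-down arm, steel bar 14 mm wide, over the middle of the vee (y = 0). Origin on its hinge, its own -x axis points along the bar to the grip. Starts standing up, from 5 degrees short of upright to 15 degrees past it, leaning away from the vee. The stiff hinge (about 1.0 N m friction, 8 N at the grip) stays where it is left; a paused push reads less. It carries the foot under the bar.
- foot_screw (a point): Point on the bar's middle, 62 mm from the hinge, above the foot: rubber, 18 mm wide, spring 3 N per mm, 6.5 mm travel. The foot's screw is set differently each time (over 10 mm), so it first meets the seated core with the bar from about 5 degrees above level to 5 below: feel for it. 8 N at the foot adds 4 N at the grip to the hinge friction.
- grip (a point): Centre of the black cross grip at the end of the hold-down arm, 130 mm from the hinge: a round bar, 26 mm in diameter and 46 mm long along y, with flat ends; free at both ends and from above, so it can be pinched by its ends while the arm swings.
- hinge (a point): Hinge axis of the hold-down arm (parallel to the vee, along y), 62 mm beyond the seat in x and 85 mm above the bench. Hinge cheeks stand up to 96 mm above the bench, 32 mm wide over all in y.
- reagent_bottle: Bystander: brown glass bottle, 56 mm in diameter, 110 mm tall; origin under its centre.
- beaker: Bystander: glass beaker, 68 mm in diameter, 85 mm tall; origin under its centre.
- vial_box: Bystander: open cardboard box with compartments, 120 by 90 mm and 60 mm tall; origin under its centre.
Mind the look-alikes: they are no part of the job. What is shaped like the core but red is not meant.

How it is judged:
By the outcome, as a careful person would: the job done as asked, in the order asked, and still so for the second after the job is handed in, with the robot touching nothing.
It also fails if it takes over 72 s, if anything falls off the work surface, if the arm or the gripper's body presses on something with over 40 N, if the wrist force passes 120 N, or if a joint passes its speed limit or range.

ROBOT

A 6-joint arm with a two-finger parallel gripper is mounted at the origin on the work surface. World frame = base frame: x ahead of the robot, y to its left, z up, the work surface at z = 0. Lengths are in mm, angles in degrees, forces in N, time in s.
With the tool pointing down it reaches from about 350 to 850 mm from the base axis. Payload 8.1 kg.
Tool frame: the origin (TCP) lies at the very end of the fingers, on their centre line; the grasp point (between the pads) lies r.tcp_to_grasp behind it (r.tcp_to_grasp is the distance from the TCP to the grasp point, in mm); z points along the fingers, y is the line along which they close (so a half turn about z gives the same grasp; the last joint's range is limited). The gripper opens to 85 mm and grips with 20 to 120 N. Pads are 22 mm wide; open, the fingers measure 114 mm over their backs; the gripper's body (76 mm by 85 mm) begins 54 mm behind the grasp point. The pads swing forward as they close: fully open they stand 13 mm farther back than shut.
Start: joints at [67.013, 7.471, 85.268, -0, 87.261, -4.893], TCP at [186.325, 570.34, 203.192] pointing down, gripper open.
Joint ranges: [-169.43, 169.43], [-51.17, 129.36], [1.28, 143.12], [-76.62, 256.62], [0, 156.53], [-152.29, 152.29]. Speed limits (degrees/s): [136.94, 136.94, 159.86, 180, 180, 180].

INTERFACE

Orientations are given as [roll, pitch, yaw] about the fixed x, y, z axes, in that order (R = Rz(yaw) Ry(pitch) Rx(roll)).
In Python, from bench import r gives the robot as it stands.
- The arm moves only by the shell command python3 -m handwheel 'ROWS' [OPENING] [FORCE]. ROWS is JSON, a list of rows, each a list of 4 numbers: the shift along the tool's x, y, z in m, then the turn about the tool's z in degrees. A call has 1 to 10 rows; each row shifts and turns the commanded pose from where the row before left it, along the tool's axes as they then stand; what a row does not reach is not made up. A row lasts 1/10 s, in which the tool goes at most 50 mm and 8.59 degrees, less where a joint would pass 70% of its speed; a pose out of reach is approached as far as the arm can. A call is refused whole if a number of a shift passes 0.05 or a number of a turn 8.59, either way. A call with a gripper value outside its range is refused whole. OPENING is the finger opening in m, from 0 to 0.0854, set as the call begins (- or left out, the last holds). The fingers move at their own pace and stop on an object; FORCE is the grip in N (left out, the last holds). Time passes only in rows, so rows that do not move let the fingers close. It gives the time, the measured TCP pose, the force, the opening and the grip force at its end, in the units of the state.
- r.sense(): the state, without advancing time (a new reading comes with each control period).
- r.snapshot(name): name is "side" or "top" or "wrist"; returns the picture (384x512x3 uint8, red, green, blue); there is no depth.
- r.camera_params(name): a dict with "fx", "fy", "cx", "cy" (pixels), "R" (3x3) and "t" (3): a world point X has camera coordinates R X + t; the wrist camera has in their place "mount" (4x4, takes a point from camera to tool coordinates, whose origin is the TCP and whose axes are the flange's). Camera axes: x right, y down, z forward; pixel columns grow to the right and rows downward; lengths in mm; the calibration is good to about 2 mm. A picture is of the moment at which its call begins: read the wrist's pose just before it. camera_params takes no time and is no camera call.
- r.hand_in(): hands the job in; it is judged then, once.
The state is a dict: "time": time; "joint_pos": joint angles; "qd": joint speeds; "joint_efforts": joint torques, N m; "tool_pos": TCP position; "tcp_rot": TCP orientation; "ft_force": force on the tool from outside, world axes, zero at the start; "wrist_torque": the same for the moment, N m; "finger_gap": finger opening in mm; "grip_force": force on a finger pad.
Only numpy, scipy, OpenCV 4.12 (cv2) and the standard library are available. Lean on these libraries where they do the work, as an engineer would, in place of code of your own. Each camera call takes 0.05 s, during which the arm holds its last target. There are 200 camera calls.

## Working session

There is one attempt and no reset: what is moved stays moved. The work goes in short steps, Python scripts to look and compute and a shell command to move; the robot and the scene stay as the last step left them, time stands still between calls to the robot, and variables do not carry over. Pictures are saved under pics/ and viewed, at most 10 in all, crops included, and the job is handed in when it is done.

```bash
mkdir -p pics; python3 - <<'E'
from bench import r
import cv2,numpy as np
np.set_printoptions(precision=3,suppress=True)
s=r.sense();print(s)
print(r.tcp_to_grasp)
for n in("side","top","wrist"):
    cv2.imwrite(f"pics/{n}0.png",r.snapshot(n)[:,:,::-1]);print(n,r.camera_params(n))
a=[cv2.imread(f"pics/{n}0.png") for n in("side","top")]
E
```

```text
{'time': 0.0, 'joint_pos': array([67.013,  7.516, 85.331, -0.   , 87.261, -4.894]), 'qd': array([ 0.008,  0.074, -0.113, -0.132, -0.073, -0.032]), 'joint_efforts': array([ -0.002, -56.939, -50.056,  -0.   ,   0.014,   0.   ]), 'tool_pos': array([186.085, 569.767, 202.113]), 'tcp_rot': array([-179.892,   -0.009,  161.907]), 'ft_force': array([-0.473, -0.249,  0.799]), 'wrist_torque': array([0.01 , 0.048, 0.   ]), 'grip_force': 0.0, 'finger_gap': 85.28271954646459}
18.700000000000003
side {'fx': 360.4165627922412, 'fy': 360.4165627922412, 'cx': 252.21561277158096, 'cy': 193.14031665054307, 'R': array([[-0.718, -0.696,  0.001],
       [-0.405,  0.416, -0.814],
       [ 0.566, -0.585, -0.58 ]]), 't': array([406.974, 249.953, 599.894])}
top {'fx': 352.24697227426014, 'fy': 352.24697227426014, 'cx': 255.66587026597068, 'cy': 193.71017466622007, 'R': array([[ 0.125, -0.992, -0.002],
       [-0.964, -0.121, -0.235],
       [ 0.233,  0.031, -0.972]]), 't': array([  1.109, 516.397, 964.435])}
wrist {'fx': 325.48241461367945, 'fy': 325.48241461367945, 'cx': 262.0090704784343, 'cy': 187.3721078026481, 'mount': array([[   0.   ,   -0.963,   -0.268,   67.702],
       [   1.   ,    0.   ,    0.001,    0.238],
       [  -0.   ,   -0.268,    0.963, -171.996],
       [   0.   ,    0.   ,    0.   ,    1.   ]])}
```

View pics/top0.png

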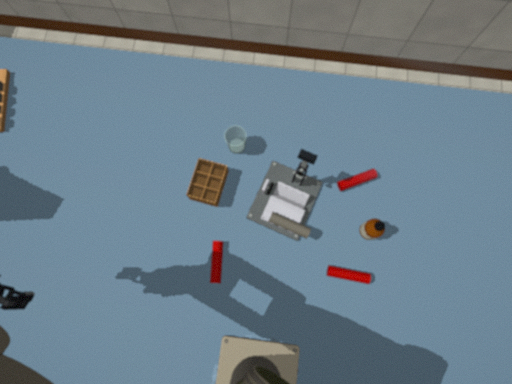

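View pics/side0.png

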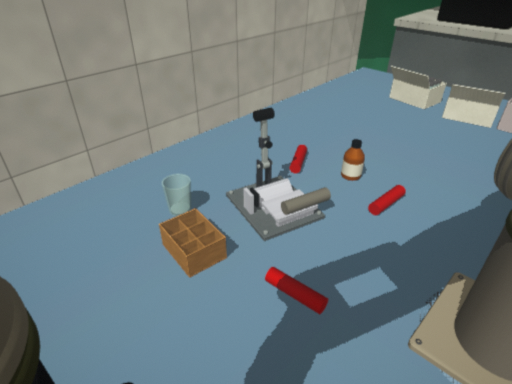

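Top: plate centred near (285,200), core near (291,224), grip (307,156), stop (267,187). Side: the same fixture at (275,200), with the core at (305,200). Next I'll enlarge the fixture in both views.

```bash
python3 - <<'E'
import cv2,numpy as np
a=cv2.imread("pics/top0.png")[140:250,235:335]; b=cv2.imread("pics/side0.png")[100:245,220:335]
a=cv2.resize(a,None,fx=4,fy=4,interpolation=cv2.INTER_CUBIC);b=cv2.resize(b,None,fx=3.4,fy=3.4,interpolation=cv2.INTER_CUBIC)
o=np.zeros((500,800,3),np.uint8);o[:440,:400]=a;o[:b.shape[0],400:400+b.shape[1]]=b[:,:400]
for i in range(0,400,40):
    cv2.putText(o,str(235+i//4),(i,498),0,.35,(255,255,255))
    cv2.line(o,(i,440),(i,450),(255,255,255))
for j in range(0,440,40): cv2.line(o,(0,j),(6,j),(0,255,255))
cv2.imwrite("pics/c1.png",o)
E
```

```text
(no output)
```

View pics/c1.png

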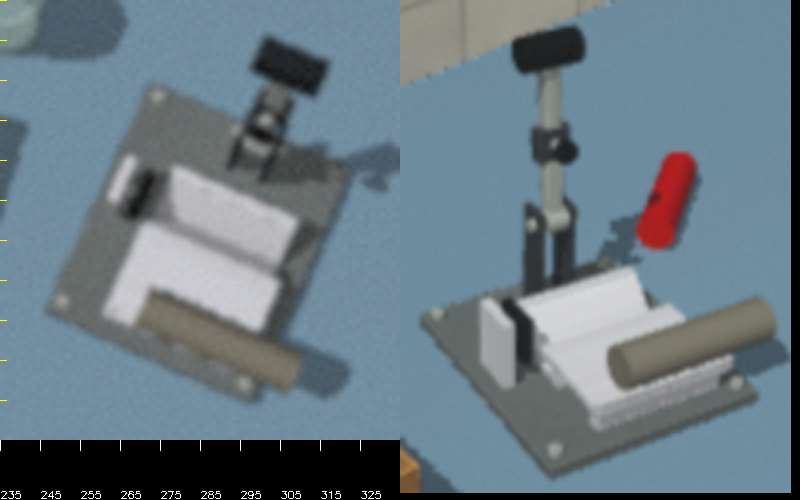

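```bash
cat > h.py <<'E'
import numpy as np
from scipy.optimize import least_squares
from scipy.spatial.transform import Rotation as Ro
from bench import r
def proj(n,X,st=None):
    c=r.camera_params(n);X=np.atleast_2d(X)
    if n=="wrist":
        T=np.eye(4);T[:3,:3]=Ro.from_euler('xyz',st['tcp_rot'],degrees=True).as_matrix();T[:3,3]=st['tool_pos']
        M=np.linalg.inv(T@np.array(c['mount']));R,t=M[:3,:3],M[:3,3]
    else: R,t=np.array(c['R']),np.array(c['t'])
    P=X@R.T+t
    return np.c_[P[:,0]/P[:,2]*c['fx']+c['cx'],P[:,1]/P[:,2]*c['fy']+c['cy']]
def F2W(p,X):  # fixture (seat xy, z above bench) to world
    c,s=np.cos(p[2]),np.sin(p[2]);X=np.atleast_2d(X).astype(float)
    return np.c_[p[0]+c*X[:,0]-s*X[:,1],p[1]+s*X[:,0]+c*X[:,1],X[:,2]]
E
python3 - <<'E'
from h import *
np.set_printoptions(precision=2,suppress=True)
pl=[[96,97,12],[96,-73,12],[-104,97,12],[-104,-73,12]]
tp=np.array([[272.5,160.75],[322.5,182.5],[247,218],[299.5,240.5]])
sp=np.array([[225.9,194.1],[264.1,240.3],[325,216.8]])
gt,gs=np.array([307.5,156.5]),np.array([263.5,114.4])
def grip(a): return [62+130*np.cos(a),0,85+130*np.sin(a)]
def f(q):
    return np.r_[(proj("top",F2W(q,pl))-tp).ravel(),(proj("side",F2W(q,[pl[0],pl[2],pl[3]]))-sp).ravel(),
     (proj("top",F2W(q,grip(q[3])))-gt).ravel(),(proj("side",F2W(q,grip(q[3])))-gs).ravel()]
b=None
for y in np.radians([-40,-20,0,20]):
    s=least_squares(f,[500,-80,y,1.5])
    if b is None or s.cost<b.cost:b=s
q=b.x;print(b.cost,q[:2],np.degrees(q[2:]),b.fun)
W=lambda X:F2W(q,X)
print("core ends px for y offs -24",proj("top",W([[-77,36,50.6],[-77,-84,50.6]])))
print("grip",W(grip(q[3])),"seat",W([0,0,44.6]))
E
```

```text
17.411240705756153 [514.24 -34.52] [-16.95  83.82] [-0.85  0.41 -0.23  0.03 -1.86  0.87 -2.09  1.55 -0.51 -2.47  0.51 -2.67
  1.05 -2.62 -0.47  0.36 -0.47 -0.79]
core ends px for y offs -24 [[267.73 216.74]
 [306.09 233.61]]
grip [[586.94 -56.67 214.24]] seat [[514.24 -34.52  44.6 ]]
```

```bash
python3 -m handwheel '[[-0.026,-0.0296,0,0],[-0.026,-0.0296,0,0],[-0.026,-0.0296,0,0],[-0.026,-0.0296,0,0],[-0.026,-0.0296,0,0],[-0.026,-0.0296,0,0],[-0.026,-0.0296,0,0],[-0.026,-0.0296,0,0]]' 0.05 20; python3 -m handwheel '[[-0.026,-0.0296,0,0],[-0.026,-0.0296,0,0],[-0.026,-0.0296,0,0],[-0.026,-0.0296,0,0],[-0.026,-0.0296,0,0],[-0.026,-0.0296,0,0],[-0.026,-0.0296,0,0],[-0.026,-0.0296,0,0],[0,0,0,0],[0,0,0,0]]'
cat > shot.py <<'E'
import sys,cv2,pickle,numpy as np
from bench import r
s=r.sense();pickle.dump(s,open("pics/%s.pkl"%sys.argv[1],"wb"))
im=r.snapshot("wrist")[:,:,::-1]
cv2.imwrite("pics/%s.png"%sys.argv[1],cv2.resize(im,None,fx=1.5,fy=1.5,interpolation=cv2.INTER_CUBIC))
print(s['tool_pos'],s['tcp_rot'],s['ft_force'])
E
python3 shot.py w1
```

```text
time: 0.95
tool_pos: [310.6, 279.1, 203.0]
tcp_rot: [-180.0, 0.0, 161.9]
ft_force: [0.1, 0.2, 0.2]
finger_gap: 50.2
grip_force: 0.0
time: 1.95
tool_pos: [434.5, -9.7, 202.8]
tcp_rot: [180.0, -0.1, 161.8]
ft_force: [-0.6, 0.4, -0.3]
finger_gap: 50.3
grip_force: 0.0
[434.46605841  -9.70752889 202.79904929] [ 1.79995729e+02 -6.41307221e-02  1.61765358e+02] [-0.63735948  0.36625419 -0.27378276]
```

View pics/w1.png

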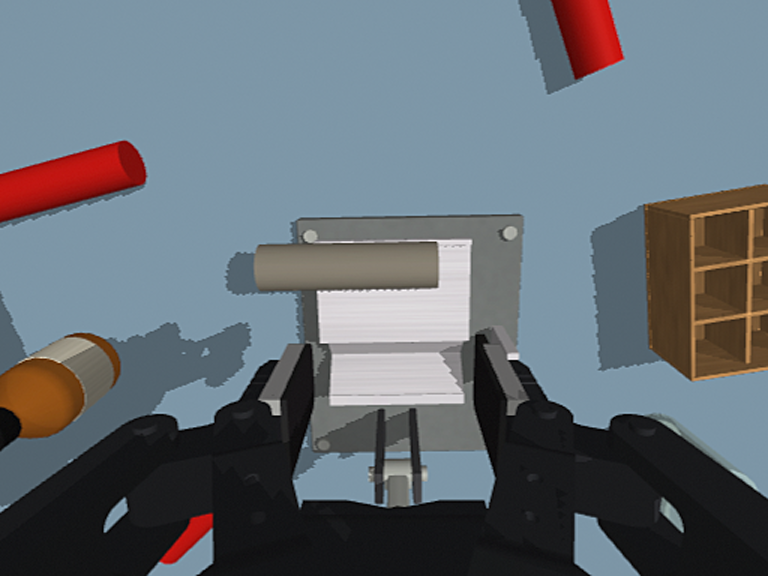

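Wrist view (×1.5): plate corners (297,219), (523,214), (315,451); far flank corners (331,404), (464,403); core spans columns 255 to 438 at row 266.

```bash
python3 - <<'E'
from h import *
import pickle
np.set_printoptions(precision=2,suppress=True)
s=pickle.load(open("pics/w1.pkl","rb"))
X=[[-104,-73,12],[-104,97,12],[96,-73,12],[24,-50,46],[24,50,46],[-92,54,39]]
u=np.array([[297,219],[523,214],[315,451],[331,404],[464,403],[470,240]])/1.5
f=lambda q:np.r_[(proj("wrist",F2W(q,X),s)-u).ravel(), proj("wrist",F2W(q,[[-77,q[3]-60,66.6],[-77,q[3]+60,66.6]]),s)[:,0]-np.array([255,438])/1.5]
b=least_squares(f,[514,-34,-.3,-24]);q=b.x
print(q[:2],np.degrees(q[2]),q[3],b.fun)
q=q[:3]
def F(st=s):
    c,sn=np.cos(q[2]),np.sin(q[2]);d=np.array(st['tool_pos'][:2])-q[:2];return c*d[0]+sn*d[1],-sn*d[0]+c*d[1]
print("tcp in fixture",F()); np.save("q.npy",q)
E
```

```text
[520.83 -34.72] -16.891719931356793 -31.4912218879633 [-0.83  2.35  0.55  2.14 -0.92  2.82 -0.14 -3.45  0.27 -4.68  0.89  0.83
 -0.22  0.22]
tcp in fixture (np.float64(-89.90311250203352), np.float64(-1.1625353338170257))
```

```bash
python3 -m handwheel '[[0.014,-0.01,0,-0.65],[0.014,-0.01,0,-0.65],[0.013,-0.01,0,0],[0,0,0.03,0],[0,0,0.04,0],[0,0,0.04,0],[0,0,0.03,0],[0,0,0.015,0],[0,0,0.006,0],[0,0,0,0]]'
for i in 1; do python3 -m handwheel '[[-0.005,0,0,0],[-0.005,0,0,0],[-0.004,0,0,0],[-0.003,0,0,0],[-0.003,0,0,0],[-0.003,0,0,0],[-0.003,0,0,0],[-0.003,0,0,0],[-0.003,0,0,0],[-0.003,0,0,0]]';done
python3 -c "
from h import *
s=r.sense();print(s['tool_pos'],s['tcp_rot'],s['ft_force'])"; python3 shot.py w2
```

```text
time: 3.0
tool_pos: [385.9, -24.4, 41.7]
tcp_rot: [180.0, -0.1, 163.3]
ft_force: [0.0, -0.5, -0.2]
finger_gap: 50.0
grip_force: 0.0
time: 4.0
tool_pos: [420.3, -35.5, 42.2]
tcp_rot: [-180.0, -0.0, 163.2]
ft_force: [0.4, 0.2, -1.2]
finger_gap: 49.7
grip_force: 0.0
[420.26233054 -35.54063024  42.15109477] [-1.79999924e+02 -5.17473545e-03  1.63203308e+02] [ 0.38363723  0.22069123 -1.22818915]
[420.26233054 -35.54063024  42.15109477] [-1.79999924e+02 -5.17473545e-03  1.63203308e+02] [ 0.38363723  0.22069123 -1.22818915]
```

View pics/w2.png

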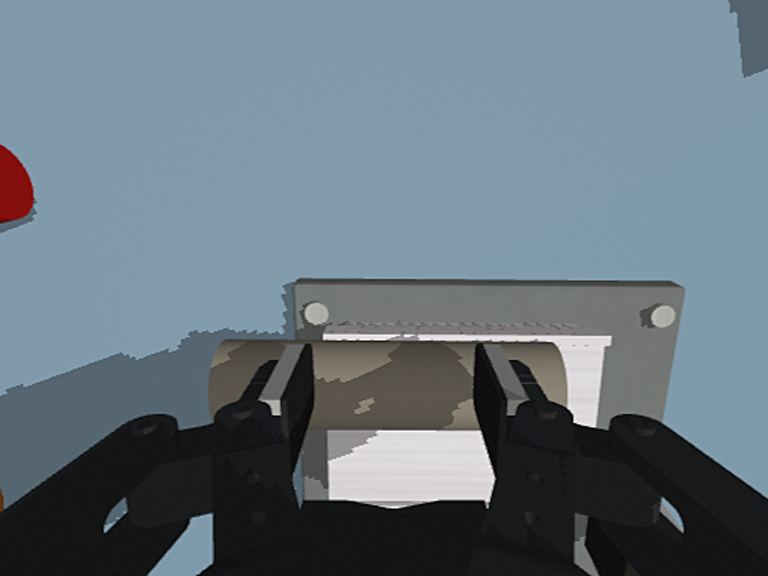

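Core (209–567, rows 340–430) is still near the lip at row ~333; the fingers overlap it in the picture. I'll check with the projection where the finger tips and core are.

```bash
python3 - <<'E'
from h import *
import pickle
np.set_printoptions(precision=1,suppress=True)
q=np.load("q.npy");q[0]=518
s=pickle.load(open("pics/w2.pkl","rb"))
R=Ro.from_euler('xyz',s['tcp_rot'],degrees=True).as_matrix()
T=lambda p:np.array(s['tool_pos'])+R@np.array(p,float)
for p in([11,25,0],[-11,25,0],[11,25,-5],[11,25,-13],[11,25,-20]): print(p,(proj("wrist",T(p),s)*1.5)[0])
print("lip",proj("wrist",F2W(q,[[-92,54,39],[-88,54,39],[-92,-56,39],[-104,97,12],[-104,-73,12]]),s)*1.5)
th=np.radians(np.arange(0,360,5))
for xc in(-77,-72,-67,-62,-57):
    P=proj("wrist",F2W(q,np.c_[xc+16*np.cos(th),0*th-31,50.6+(xc+77)*.05+16*np.sin(th)]),s)[:,1]*1.5
    print(xc,P.min(),P.max())
c,sn=np.cos(q[2]),np.sin(q[2]);d=np.array(s['tool_pos'][:2])-q[:2];print(c*d[0]+sn*d[1],-sn*d[0]+c*d[1])
E
```

```text
[11, 25, 0] [459.6 304.2]
[-11, 25, 0] [457.5 358.8]
[11, 25, -5] [461.4 308.5]
[11, 25, -13] [464.6 316. ]
[11, 25, -20] [467.6 323.1]
lip [[609.  332.4]
 [607.7 342.1]
 [322.2 331.9]
 [685.4 283.3]
 [290.4 282.7]]
-77 338.01887152474495 426.91010680975654
-72 350.67417765254964 439.53843208455095
-67 363.1587526413201 452.03369911744323
-62 375.4959427302351 464.37485450038787
-57 387.6657340257584 476.5647318864327
-93.28173584687066 -29.186416690089686
```

```bash
python3 - <<'E'
import cv2,numpy as np
a=[cv2.imread(f"pics/{n}.png")[280:440,230:560] for n in("w1","w2")]
cv2.imwrite("pics/c2.png",np.vstack([cv2.convertScaleAbs(cv2.resize(i,(600,290),interpolation=cv2.INTER_CUBIC),alpha=1.5,beta=20) for i in a]))
E
```

```text
(no output)
```

View pics/c2.png

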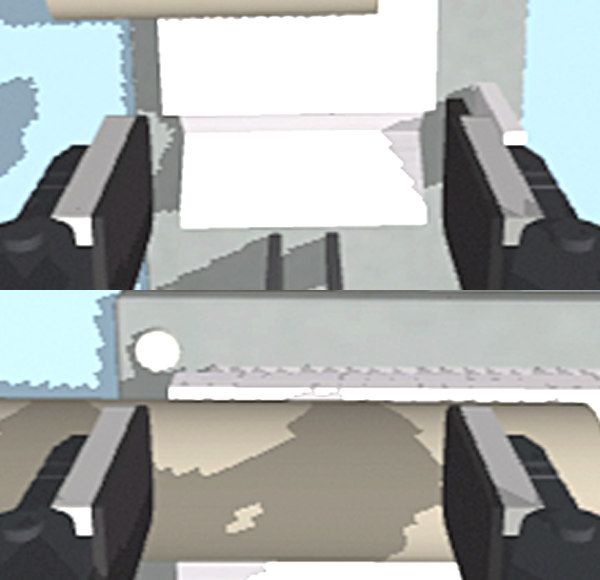

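Both wrist crops show the fingertips at row 343, which puts them higher than expected. A side view will show where they are relative to the core.

```bash
python3 - <<'E'
from h import *
import cv2
a=r.snapshot("side")[:,:,::-1]
print(proj("side",[r.sense()['tool_pos']]))
cv2.imwrite("pics/s2.png",cv2.resize(a[90:240,200:400],(800,600),interpolation=cv2.INTER_CUBIC))
E
```

```text
[[308.34421368 206.37327229]]
```

View pics/s2.png

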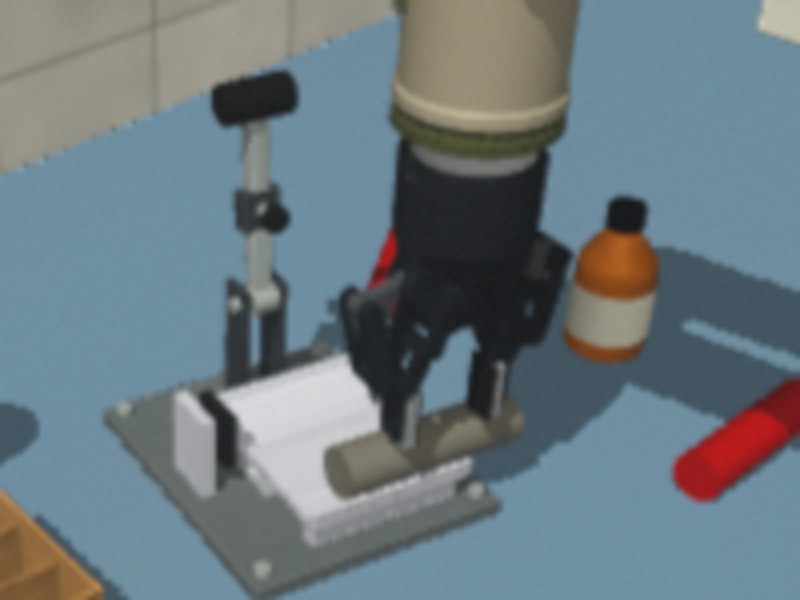

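```bash
python3 - <<'E'
from h import *
import pickle
np.set_printoptions(precision=1,suppress=True)
s=pickle.load(open("pics/w2.pkl","rb"))
R=Ro.from_euler('xyz',s['tcp_rot'],degrees=True).as_matrix()
T=lambda p:np.array(s['tool_pos'])+np.array(p,float)@R.T
for z in(0,-10,-20,-30,-40):
  P=T([[11,25,z],[11,-25,z],[11,30,z],[11,-30,z]])
  print(z,"side crop",((proj("side",P)-[200,90])*4).tolist(),"wrist",(proj("wrist",P,s)*1.5)[:2].tolist())
E
```

```text
0 side crop [[409.295114565527, 489.1830929484481], [479.8599476701129, 463.11393654064375], [402.04968994117803, 491.85981022337126], [486.7328519558664, 460.574841513867]] wrist [[459.59856037856184, 304.15882401440814], [324.65310805622573, 304.16240372789423]]
-10 side crop [[410.74957601629853, 475.2494260751255], [481.7727666352903, 449.3307376892378], [403.45572370498894, 477.91119166946044], [488.6890261910328, 446.8067680582076]] wrist [[463.3586557835182, 313.0927179704272], [320.8215884785707, 313.0978773217341]]
-20 side crop [[412.2250111033379, 461.1148328309313], [483.71250573782527, 435.35356041485295], [404.882082834157, 463.7609344524984], [490.67266470081836, 432.84539374847805]] wrist [[467.5669958984021, 323.0916303032568], [316.53323497900925, 323.0987317294346]]
-30 side crop [[413.72187678766954, 446.7749355524454], [485.6797372975125, 421.1782807529763], [406.3292112670406, 449.40463446287345], [492.6843499631116, 418.68661895070795]] wrist [[472.30881468164785, 334.3580747962173], [311.7011652559231, 334.36758486698153]]
-40 side crop [[415.24064340208724, 432.2252284753746], [487.67504997322794, 406.80065700458056], [407.7975659652411, 434.8377583933203], [494.7246810444349, 404.3262272757114]] wrist [[477.69241818913133, 347.14938396717884], [306.21497435305776, 347.16191175211776]]
```

Both views agree: with this opening the tips are about 33 mm above the nominal TCP, so they passed over the core. I'll back off, go lower, and push.

```bash
python3 -m handwheel '[[0.005,0,-0.006,0],[0.01,0,0,0],[0.01,0,0,0],[0.01,0,0,0],[0,0,0.01,0],[0,0,0.01,0],[0,0,0.008,0],[0,0,0.005,0],[0,0,0.002,0],[0,0,0,0]]'
python3 -m handwheel '[[-0.005,0,0,0],[-0.005,0,0,0],[-0.003,0,0,0],[-0.003,0,0,0],[-0.003,0,0,0],[-0.003,0,0,0],[-0.003,0,0,0],[-0.003,0,0,0]]'
python3 -m handwheel '[[-0.003,0,0,0],[-0.003,0,0,0],[0,0,0,0]]'; python3 shot.py w3
python3 - <<'E'
from h import *
q=np.load("q.npy");q[0]=518;s=r.sense()
c,sn=np.cos(q[2]),np.sin(q[2]);d=np.array(s['tool_pos'][:2])-q[:2];print(c*d[0]+sn*d[1],-sn*d[0]+c*d[1])
E
```

```text
time: 5.1
tool_pos: [386.3, -25.3, 12.7]
tcp_rot: [-180.0, -0.1, 163.2]
ft_force: [0.2, 0.4, 0.2]
finger_gap: 49.7
grip_force: 0.0
time: 5.9
tool_pos: [413.4, -33.4, 13.1]
tcp_rot: [180.0, -0.0, 163.2]
ft_force: [-0.9, 1.3, 1.3]
finger_gap: 49.8
grip_force: 0.7
time: 6.2
tool_pos: [419.6, -35.3, 13.3]
tcp_rot: [180.0, 0.0, 163.2]
ft_force: [-0.2, -1.2, -0.6]
finger_gap: 50.5
grip_force: 0.0
[419.59865648 -35.32630261  13.30038349] [1.79998827e+02 2.62168457e-02 1.63203250e+02] [-0.17495742 -1.20633085 -0.58058918]
-94.20670084232464 -29.16484782381856
```

View pics/w3.png

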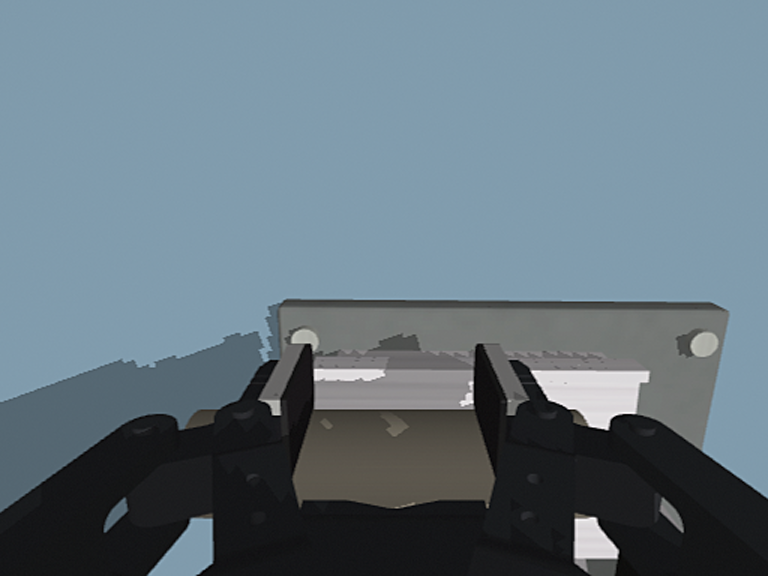

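Core has left the lip (row 360) and its edge is at row 408, level and ahead of the fingers. I'll push on to the crest.

```bash
python3 -m handwheel '[[-0.003,0,0,0],[-0.003,0,0,0],[-0.003,0,0,0],[-0.003,0,0,0],[-0.003,0,0,0],[-0.003,0,0,0],[-0.003,0,0,0],[-0.003,0,0,0],[-0.003,0,0,0],[-0.003,0,0,0]]' | egrep 'pos|force'
python3 -m handwheel '[[-0.003,0,0,0],[-0.003,0,0,0],[-0.003,0,0,0],[-0.002,0,0,0],[-0.002,0,0,0],[-0.002,0,0,0],[-0.002,0,0,0],[-0.002,0,0,0],[-0.002,0,0,0],[-0.002,0,0,0]]'| egrep 'pos|force'
python3 -m handwheel '[[-0.002,0,0,0],[0,0,0,0],[0,0,0,0],[0.005,0,0,0],[0.02,0,-0.01,0],[0.02,0,-0.03,0],[0.02,0,-0.04,0],[0.01,0,-0.03,0],[0,0,-0.02,0],[0,0,0,0]]'; python3 shot.py w4
python3 - <<'E'
from h import *
q=np.load("q.npy");q[0]=518;s=r.sense()
c,sn=np.cos(q[2]),np.sin(q[2]);d=np.array(s['tool_pos'][:2])-q[:2];print(c*d[0]+sn*d[1],-sn*d[0]+c*d[1])
E
```

```text
tool_pos: [448.1, -43.9, 13.2]
ft_force: [-0.8, -0.1, 0.5]
grip_force: 0.5
tool_pos: [470.2, -50.6, 13.2]
ft_force: [-0.7, -0.1, 0.5]
grip_force: 0.0
time: 9.25
tool_pos: [401.8, -29.7, 146.8]
tcp_rot: [180.0, 0.4, 163.2]
ft_force: [-0.1, 0.3, -0.4]
finger_gap: 49.7
grip_force: 0.0
[401.8303048  -29.68239977 146.76303938] [179.96556373   0.38352004 163.21795899] [-0.09344882  0.26071027 -0.41532226]
-113.5338717246045 -29.067320152551414
```

View pics/w4.png

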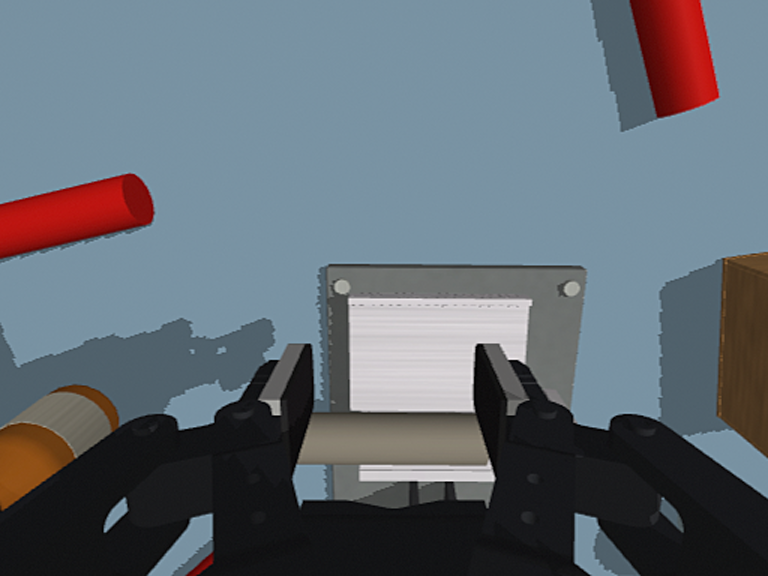

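Core lies at rows 412–465 in the vee, with ramp visible behind it. I'll check that numerically, and also get the bottle's position for the end push.

```bash
python3 - <<'E'
from h import *
import pickle
q=np.load("q.npy");q[0]=518
s=pickle.load(open("pics/w4.pkl","rb"))
th=np.radians(np.arange(0,360,5))
for xc,z in((-16,54),(-8,50),(0,44.6),(4,44.6)):
    P=proj("wrist",F2W(q,np.c_[xc+16*np.cos(th),0*th-29,z+16*np.sin(th)]),s)[:,1]*1.5
    print(xc,P.min(),P.max())
print(proj("wrist",F2W(q,[[-92,54,39],[-104,97,12],[24,-30,46]]),s)*1.5)
f=lambda p:(proj("top",[[p[0],p[1],0]])-[370,233])[0]
w=least_squares(f,[400,-300]).x;c,sn=np.cos(q[2]),np.sin(q[2]);d=w-q[:2];print("bottle F",c*d[0]+sn*d[1],-sn*d[0]+c*d[1])
E
```

```text
-16 395.46896376847127 449.84271692426853
-8 403.64160611536806 457.1700473874052
0 410.3554553038234 462.7980439245372
4 415.81569391419856 468.2332977244495
[[530.26888849 296.98510889]
 [586.81635434 266.68030368]
 [390.27393901 469.61871841]]
bottle F 7.9875982248065185 -263.7069298680495
```

```bash
python3 -m handwheel '[[0,-0.024,0,0],[0,-0.024,0,0],[0,-0.024,0,0],[-0.012,-0.024,0,0],[-0.025,0,0,0],[-0.025,0,0,0],[-0.025,0,0,0],[-0.025,0,0,0],[-0.003,0,0.02,0],[0,0,0.02,0]]' 0 20| egrep 'pos|force'
python3 -m handwheel '[[0,0,0.03,0],[0,0,0.02,0],[0,0,0.02,0],[0,0,0.015,0],[0,0,0.009,0],[0,0,0.005,0],[0,0,0,0],[0,0,0,0]]'
python3 - <<'E'
from h import *
import cv2
q=np.load("q.npy");q[0]=518.5;s=r.sense()
c,sn=np.cos(q[2]),np.sin(q[2]);d=np.array(s['tool_pos'][:2])-q[:2];print(c*d[0]+sn*d[1],-sn*d[0]+c*d[1])
a=r.snapshot("side")[:,:,::-1];b=r.snapshot("wrist")[:,:,::-1]
o=np.hstack([cv2.resize(a[100:250,230:350],(480,600),interpolation=cv2.INTER_CUBIC),cv2.resize(b[130:384,130:265],(319,600),interpolation=cv2.INTER_CUBIC)])
P=proj("side",[s['tool_pos']]);print((P-[230,100])*4)
cv2.imwrite("pics/c5.png",o)
E
```

```text
tool_pos: [482.4, -154.5, 101.0]
ft_force: [-0.6, 0.3, -0.4]
grip_force: 0.0
time: 11.1
tool_pos: [482.7, -154.7, 4.6]
tcp_rot: [-180.0, 0.0, 163.2]
ft_force: [-0.2, 1.4, -0.1]
finger_gap: -0.0
grip_force: 0.0
0.5908907601865252 -125.21659793708265
[[341.01516808 352.28129515]]
```

View pics/c5.png

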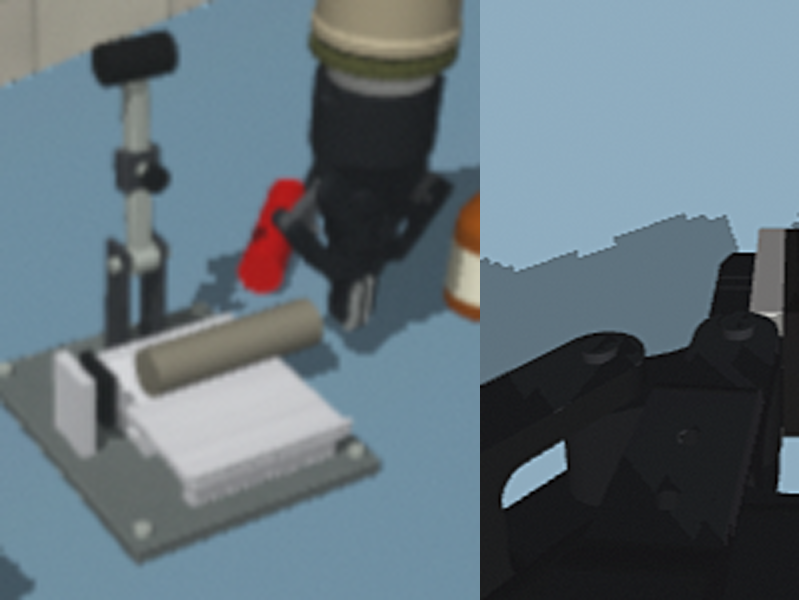

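Core sits straight in the vee; the closed fingertips (355,325) are just below its near end's height. Next, the slide.

```bash
cat > f.py <<'E'
from h import *
q=np.load("q.npy");q[0]=518.5;s=r.sense()
c,sn=np.cos(q[2]),np.sin(q[2]);d=np.array(s['tool_pos'][:2])-q[:2];f=s['ft_force']
print("t%.1f F x%.1f y%.1f z%.1f | f x%.1f y%.1f z%.1f gap%.1f"%(s['time'],c*d[0]+sn*d[1],-sn*d[0]+c*d[1],s['tool_pos'][2],c*f[0]+sn*f[1],-sn*f[0]+c*f[1],f[2],s['finger_gap']))
E
python3 -m handwheel '[[0,0.005,-0.005,0],[0,0.004,0,0],[0,0.003,0,0],[0,0.002,0,0],[0,0.002,0,0],[0,0.002,0,0]]' >/dev/null; python3 f.py
python3 -m handwheel '[[0,0.002,0,0],[0,0.002,0,0],[0,0.002,0,0],[0,0.002,0,0],[0,0.002,0,0]]' >/dev/null; python3 f.py
python3 -m handwheel '[[0,0.002,0,0],[0,0.002,0,0],[0,0.002,0,0],[0,0.002,0,0],[0,0.002,0,0]]' >/dev/null; python3 f.py
```

```text
t11.8 F x0.1 y-107.0 z9.1 | f x-1.0 y-0.4 z-0.3 gap-0.0
t12.3 F x0.1 y-97.1 z9.2 | f x1.2 y-2.5 z-0.6 gap0.1
t12.8 F x0.1 y-87.0 z9.2 | f x-0.6 y-2.1 z-0.1 gap-0.0
```

```bash
python3 -m handwheel '[[0,0.002,0,0],[0,0.002,0,0],[0,0.0015,0,0],[0,0.0015,0,0]]' >/dev/null; python3 f.py
for i in 1 2 3; do python3 -m handwheel '[[0,0.0005,0,0],[0,0.0005,0,0]]' >/dev/null; python3 f.py; done
```

```text
t13.2 F x0.1 y-80.0 z9.2 | f x-0.2 y-1.7 z0.0 gap-0.0
t13.4 F x0.1 y-79.1 z9.2 | f x0.3 y-1.8 z-0.0 gap-0.2
t13.6 F x0.1 y-78.2 z9.2 | f x-1.3 y-1.9 z-0.5 gap-0.3
t13.8 F x0.1 y-77.2 z9.2 | f x-0.5 y-1.8 z-0.4 gap0.1
```

```bash
python3 -m handwheel '[[0,0.0005,0,0],[0,0.0005,0,0]]' >/dev/null; python3 f.py
python3 -m handwheel '[[0,0.0005,0,0],[0,0.0005,0,0]]' >/dev/null; python3 f.py
python3 -m handwheel '[[0,0.0005,0,0]]' >/dev/null; python3 f.py
```

```text
t14.0 F x0.2 y-76.1 z9.2 | f x0.7 y-2.4 z-0.2 gap-0.1
t14.2 F x0.1 y-75.1 z9.2 | f x-0.4 y-1.4 z-0.4 gap-0.3
t14.3 F x0.1 y-74.6 z9.2 | f x0.2 y-1.5 z-0.2 gap0.1
```

```bash
python3 -m handwheel '[[0,0.0005,0,0]]' >/dev/null; python3 f.py
```

```text
t14.4 F x0.1 y-74.2 z9.2 | f x0.2 y-2.9 z-0.0 gap-0.2
```

```bash
python3 -m handwheel '[[0,0.0005,0,0]]' >/dev/null; python3 f.py
```

```text
t14.5 F x0.1 y-73.9 z9.2 | f x-0.6 y-2.9 z-0.5 gap0.4
```

```bash
python3 -m handwheel '[[0,0.0003,0,0]]' >/dev/null; python3 f.py
```

```text
t14.6 F x0.2 y-73.7 z9.2 | f x0.9 y-4.1 z-0.6 gap0.1
```

```bash
python3 -m handwheel '[[0,0.0004,0,0]]' >/dev/null; python3 f.py;  python3 -m handwheel '[[0,0,0,0]]' >/dev/null; python3 f.py
```

```text
t14.7 F x0.1 y-73.4 z9.2 | f x0.5 y-6.3 z0.2 gap-0.3
t14.8 F x0.1 y-73.4 z9.2 | f x1.5 y-5.2 z0.5 gap0.2
```

The end is on the stop: the force went from −2 N sliding to about −5.5 N. I'll retract and go round behind the clamp grip.

```bash
python3 -m handwheel '[[0,-0.003,0,0],[0,-0.01,0,0],[0,-0.02,0,0],[0,-0.019,-0.01,0],[0,0,-0.04,0],[0,0,-0.04,0],[0,0,-0.045,0],[0,0,-0.045,0],[0,0,-0.04,0],[-0.01,0,-0.01,0]]' 0.026 20 >/dev/null; python3 f.py
python3 -m handwheel '[[-0.03,0,0,0],[-0.03,0,0,0],[-0.03,0.01,0,0],[-0.012,0.03,0,0],[0,0.03,0,0],[0,0.03,0,0],[0,0.025,0,0],[0,0,0,0],[0,0,0,0]]' >/dev/null; python3 f.py; python3 shot.py w6
python3 - <<'E'
from h import *
import cv2
a=r.snapshot("side")[:,:,::-1]
b=cv2.imread("pics/w6.png")
o=np.hstack([cv2.resize(a[70:240,210:340],(440,575),interpolation=cv2.INTER_CUBIC),cv2.resize(b[200:576,190:430],(360,575),interpolation=cv2.INTER_CUBIC)])
cv2.imwrite("pics/c6.png",o)
E
```

```text
t15.8 F x12.3 y-124.6 z245.7 | f x0.8 y0.3 z1.3 gap25.9
t16.7 F x111.7 y1.0 z239.0 | f x0.5 y-1.2 z0.9 gap25.8
[625.71725958 -66.2271009  238.95560554] [ 1.79988303e+02 -2.84278161e-02  1.63303463e+02] [ 0.07776301 -1.32211055  0.89462166]
```

View pics/c6.png

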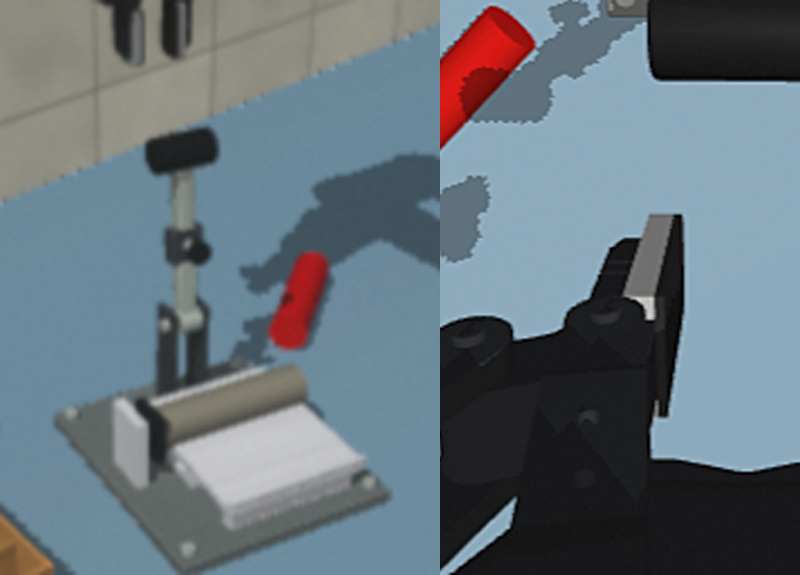

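Core end is at the stop. The grip edge (wrist row ~251) gives grip x≈73, as estimated. I'll lower behind it and swing.

```bash
python3 -m handwheel '[[0,-0.001,0.02,0],[0,0,0.02,0],[0,0,0.012,0],[0,0,0.004,0],[-0.004,0,0,0],[-0.004,0,0,0],[-0.004,0,0,0],[-0.004,0,0,0]]' >/dev/null; python3 f.py
python3 -m handwheel '[[-0.0036,0,0,0],[-0.0036,0,0,0],[-0.0036,0,0,0]]' >/dev/null; python3 f.py
python3 -m handwheel '[[-0.0036,0,0,0],[-0.0036,0,0,0],[-0.0036,0,0,0]]' >/dev/null; python3 f.py
python3 -m handwheel '[[-0.0037,0,0.0007,0],[-0.0037,0,0.0007,0],[-0.0037,0,0.0007,0],[-0.0037,0,0.0007,0],[-0.0037,0,0.0007,0],[-0.0037,0,0.0007,0]]' >/dev/null; python3 f.py
```

```text
t17.6 F x129.0 y-0.7 z184.3 | f x0.7 y0.3 z0.5 gap26.3
t17.9 F x139.1 y-0.7 z183.2 | f x0.2 y1.2 z0.4 gap26.1
t18.2 F x149.9 y-0.7 z183.1 | f x-0.0 y0.0 z-0.6 gap26.1
t18.8 F x172.1 y-0.7 z178.9 | f x0.4 y-0.6 z0.4 gap26.2
```

Wrong x sign (tool +x is fixture −x). Nothing was touched. Going back and pushing the right way.

```bash
python3 -m handwheel '[[0.02,0,-0.004,0],[0.02,0,0,0],[0.02,0,0,0],[0.01,0,0,0],[0.004,0,0,0]]' >/dev/null; python3 f.py
python3 -m handwheel '[[0.0036,0,0,0],[0.0036,0,0,0],[0.0036,0,0,0]]' >/dev/null; python3 f.py
python3 -m handwheel '[[0.0036,0,0,0],[0.0036,0,0,0],[0.0036,0,0,0]]' >/dev/null; python3 f.py
python3 -m handwheel '[[0.0037,0,0.0007,0],[0.0037,0,0.0007,0],[0.0037,0,0.0007,0],[0.0037,0,0.0007,0],[0.0037,0,0.0007,0],[0.0037,0,0.0007,0]]' >/dev/null; python3 f.py
```

```text
t19.3 F x97.4 y-0.7 z183.3 | f x0.7 y0.2 z-0.5 gap26.1
t19.6 F x89.7 y-0.7 z184.4 | f x7.8 y0.4 z2.8 gap26.1
t19.9 F x79.4 y-0.7 z185.2 | f x8.1 y0.4 z5.5 gap25.8
t20.5 F x57.4 y-0.7 z181.5 | f x6.6 y1.5 z6.8 gap26.3
```

```bash
python3 -m handwheel '[[0.0036,0,0.0013,0],[0.0036,0,0.0013,0],[0.0036,0,0.0013,0],[0.0036,0,0.0013,0],[0.0036,0,0.0013,0],[0.0036,0,0.0013,0]]' >/dev/null; python3 f.py
python3 -m handwheel '[[0.0033,0,0.0019,0],[0.0033,0,0.0019,0],[0.0033,0,0.0019,0],[0.0033,0,0.0019,0],[0.0033,0,0.0019,0],[0.0033,0,0.0019,0]]' >/dev/null; python3 f.py
```

```text
t21.1 F x35.5 y-0.6 z173.3 | f x6.2 y1.0 z5.3 gap26.4
t21.7 F x15.6 y-0.6 z161.7 | f x5.5 y0.6 z4.8 gap26.1
```

```bash
python3 -m handwheel '[[0.003,0,0.0023,0],[0.003,0,0.0023,0],[0.003,0,0.0023,0],[0.003,0,0.0023,0],[-0.005,0,0,0],[-0.01,0,-0.01,0],[0,0,-0.03,0],[0.01,0,-0.015,0],[0.015,0,0,0],[0.015,0,0,0]]' >/dev/null; python3 f.py
python3 -m handwheel '[[0,0,0.005,0],[0,0,0.005,0],[0,0,0.005,0],[0,0,0.004,0],[0,0,0.003,0]]' >/dev/null; python3 f.py
python3 -m handwheel '[[0.003,0,0.003,0],[0.003,0,0.003,0],[0.003,0,0.003,0]]' >/dev/null; python3 f.py
python3 -m handwheel '[[0.003,0,0.0035,0],[0.003,0,0.0035,0],[0.002,0,0.0035,0]]' >/dev/null; python3 f.py
```

```text
t22.7 F x-24.0 y-1.1 z206.0 | f x-0.4 y0.5 z-0.3 gap25.8
t23.2 F x-24.4 y-1.1 z182.5 | f x-0.6 y-0.5 z-0.6 gap26.0
t23.5 F x-33.7 y-1.0 z174.2 | f x-0.8 y-0.2 z-0.8 gap26.0
t23.8 F x-41.7 y-1.0 z163.7 | f x-0.5 y0.5 z0.1 gap25.8
```

```bash
python3 -m handwheel '[[0,0,-0.02,0],[-0.008,0,-0.005,0],[-0.009,0,0,0],[0,0,0.004,0],[0,0,0.004,0],[0,0,0.004,0],[0,0,0.003,0]]' >/dev/null; python3 f.py
python3 -m handwheel '[[0,0,0.003,0],[0,0,0.003,0]]' >/dev/null; python3 f.py
python3 -m handwheel '[[0,0,0.003,0],[0,0,0.003,0]]' >/dev/null; python3 f.py
```

```text
t24.5 F x-25.1 y-1.1 z172.6 | f x-0.1 y-1.0 z-0.3 gap26.2
t24.7 F x-24.5 y-0.9 z169.5 | f x-14.5 y-2.0 z29.6 gap26.1
t24.9 F x-25.0 y-0.9 z168.4 | f x-41.5 y-5.0 z66.7 gap25.9
```

Too stiff: the fingers met the far upper side of the grip, pushing along the bar, and the tips are about 36 mm above TCP. I'll lift off and swing further from behind first.

```bash
python3 -m handwheel '[[0,0,-0.01,0],[0,0,-0.02,0],[-0.02,0,-0.01,0],[-0.025,0,0,0],[-0.007,0,0,0],[0,0,0.02,0],[0,0,0.02,0],[0,0,0.01,0],[0,0,0.005,0],[0,0,0,0]]' >/dev/null; python3 f.py
```

```text
t25.9 F x26.9 y-0.9 z146.3 | f x-1.0 y0.1 z0.9 gap25.7
```

```bash
python3 -m handwheel '[[0.0033,0,0,0],[0.0033,0,0,0],[0.0033,0,0,0],[0.003,0,0.0006,0]]' >/dev/null; python3 f.py
python3 -m handwheel '[[0.003,0,0.0015,0],[0.003,0,0.0015,0],[0.003,0,0.0015,0],[0.003,0,0.0018,0]]' >/dev/null; python3 f.py
python3 -m handwheel '[[0.0032,0,0.0028,0],[0.0032,0,0.0028,0],[0.0032,0,0.0028,0]]' >/dev/null; python3 f.py
python3 -m handwheel '[[0.0032,0,0.003,0],[0.0032,0,0.003,0]]' >/dev/null; python3 f.py
```

```text
t26.3 F x14.7 y-0.9 z146.9 | f x0.2 y-0.2 z0.4 gap26.3
t26.7 F x2.4 y-1.0 z139.8 | f x0.2 y-0.3 z-0.2 gap26.0
t27.0 F x-4.9 y-0.7 z133.2 | f x6.4 y1.5 z4.8 gap25.8
t27.2 F x-11.2 y-0.7 z127.2 | f x6.4 y1.5 z3.6 gap25.9
```

```bash
python3 -m handwheel '[[0.0024,0,0.0018,0],[0.0024,0,0.0018,0],[0.0024,0,0.0018,0],[0.0024,0,0.0018,0]]' >/dev/null; python3 f.py
python3 -m handwheel '[[0.0016,0,0.0025,0],[0.0016,0,0.0025,0],[0.0016,0,0.0025,0],[0.0016,0,0.0025,0]]' >/dev/null; python3 f.py
python3 -m handwheel '[[0.0013,0,0.0025,0],[0.0013,0,0.0025,0],[0.0013,0,0.0025,0],[0.0013,0,0.0025,0]]' >/dev/null; python3 f.py
```

```text
t27.6 F x-18.6 y-0.6 z119.7 | f x23.6 y2.3 z-9.8 gap26.1
t28.0 F x-25.6 y-0.6 z110.2 | f x12.5 y1.6 z-1.0 gap26.1
t28.4 F x-31.5 y-0.6 z100.3 | f x8.4 y1.4 z3.1 gap26.2
```

```bash
python3 -m handwheel '[[-0.005,0,0,0],[-0.007,0,-0.01,0],[0,0,-0.03,0],[0.01,0,-0.01,0],[0.014,0,0,0],[0.012,0,0,0],[0,0,0.006,0],[0,0,0.004,0]]' >/dev/null; python3 f.py
python3 -m handwheel '[[0.0008,0,0.003,0],[0.001,0,0.003,0]]' >/dev/null; python3 f.py
python3 -m handwheel '[[0.001,0,0.003,0],[0.001,0,0.003,0]]' >/dev/null; python3 f.py
python3 -m handwheel '[[0.001,0,0.002,0],[0.001,0,0.002,0]]' >/dev/null; python3 f.py
```

```text
t29.2 F x-58.2 y-1.1 z138.2 | f x0.5 y0.2 z-0.1 gap25.9
t29.4 F x-60.2 y-1.2 z131.8 | f x0.9 y0.5 z0.0 gap26.2
t29.6 F x-62.3 y-1.1 z126.0 | f x-0.2 y-0.7 z-0.6 gap26.1
t29.8 F x-63.5 y-1.1 z123.4 | f x-0.9 y-0.9 z8.8 gap26.2
```

```bash
python3 -m handwheel '[[0.001,0,0.0025,0],[0.001,0,0.0025,0],[0.001,0,0.0025,0],[0.001,0,0.0025,0]]' >/dev/null; python3 f.py
python3 -m handwheel '[[0.0008,0,0.0025,0],[0.0008,0,0.0025,0],[0.0008,0,0.0025,0],[0.0008,0,0.0025,0]]' >/dev/null; python3 f.py
python3 -m handwheel '[[0.0006,0,0.0025,0],[0.0006,0,0.0025,0],[0.0005,0,0.0025,0],[0.0005,0,0.0025,0]]' >/dev/null; python3 f.py
```

```text
t30.2 F x-68.5 y-1.0 z113.3 | f x-6.8 y-0.9 z9.7 gap26.1
t30.6 F x-72.8 y-1.0 z102.7 | f x-9.6 y-0.8 z10.6 gap26.1
t31.0 F x-74.4 y-1.0 z92.8 | f x-8.2 y0.1 z8.6 gap26.1
```

Side force says the contact is on the grip's far shoulder; shift 13 mm towards the hinge and continue.

```bash
python3 -m handwheel '[[0,0,-0.008,0],[-0.006,0,-0.004,0],[-0.007,0,0,0],[0,0,0.002,0],[0,0,0.002,0],[0,0,0,0]]' >/dev/null; python3 f.py
for i in 1 2 3 4; do python3 -m handwheel '[[0,0,0.0015,0]]' >/dev/null; python3 f.py; done
```

```text
t31.6 F x-61.3 y-1.2 z99.5 | f x-0.2 y0.1 z0.4 gap25.8
t31.7 F x-61.0 y-1.1 z98.6 | f x-0.2 y0.7 z-0.3 gap25.9
t31.8 F x-60.9 y-1.1 z97.1 | f x-0.5 y-0.1 z-0.6 gap25.9
t31.9 F x-60.8 y-1.1 z95.7 | f x0.6 y0.7 z-0.4 gap26.2
t32.0 F x-60.8 y-1.1 z94.2 | f x-0.1 y-0.5 z-0.2 gap26.1
```

```bash
for i in 1 2 3 4 5 6; do python3 -m handwheel '[[0.0003,0,0.001,0]]' >/dev/null; python3 f.py; done
```

```text
t32.1 F x-61.1 y-1.1 z93.2 | f x0.9 y0.4 z0.3 gap26.1
t32.2 F x-61.1 y-1.0 z92.7 | f x-2.3 y-0.6 z7.5 gap26.1
t32.3 F x-61.2 y-1.1 z92.2 | f x-2.7 y-0.9 z6.9 gap25.9
t32.4 F x-61.5 y-1.0 z91.3 | f x-2.1 y-1.1 z7.5 gap25.9
t32.5 F x-61.7 y-1.0 z90.3 | f x-2.2 y-1.0 z7.0 gap26.0
t32.6 F x-62.0 y-1.0 z89.4 | f x-3.3 y-0.6 z7.3 gap26.2
```

```bash
for i in 1 2 3 4 5 6 7 8; do python3 -m handwheel '[[0.0001,0,0.001,0]]' >/dev/null; python3 f.py; done
```

```text
t32.7 F x-62.2 y-1.0 z88.3 | f x-2.9 y0.0 z6.9 gap25.8
t32.8 F x-62.5 y-1.0 z87.2 | f x-3.9 y-0.7 z7.3 gap26.1
t32.9 F x-62.8 y-1.0 z86.1 | f x-4.9 y-0.4 z7.2 gap25.6
t33.0 F x-63.0 y-1.0 z85.1 | f x-5.0 y-0.3 z8.3 gap26.2
t33.1 F x-63.2 y-1.0 z84.0 | f x-4.9 y0.3 z7.5 gap26.2
t33.2 F x-63.4 y-1.0 z83.0 | f x-5.9 y-0.3 z7.7 gap25.9
t33.3 F x-63.6 y-1.0 z81.9 | f x-5.7 y-0.5 z6.3 gap25.8
t33.4 F x-63.8 y-1.0 z80.9 | f x-6.3 y-1.0 z7.4 gap25.9
```

```bash
for i in 1 2 3 4 5 6 7 8; do python3 -m handwheel '[[0.0002,0,0.001,0]]' >/dev/null; python3 f.py; done
```

```text
t33.5 F x-64.0 y-1.0 z79.8 | f x-5.2 y-1.0 z6.8 gap26.0
t33.6 F x-64.2 y-1.0 z78.8 | f x-4.7 y-0.4 z6.9 gap26.0
t33.7 F x-64.3 y-1.0 z77.8 | f x-4.8 y0.6 z7.3 gap25.6
t33.8 F x-64.5 y-1.0 z76.8 | f x-4.6 y-1.0 z6.4 gap25.7
t33.9 F x-64.7 y-1.0 z75.9 | f x-5.0 y-0.8 z8.2 gap25.8
t34.0 F x-64.8 y-1.0 z74.9 | f x-4.7 y-0.3 z7.3 gap25.7
t34.1 F x-65.0 y-1.0 z73.9 | f x-3.9 y-0.7 z7.2 gap25.9
t34.2 F x-65.1 y-1.0 z73.0 | f x-4.3 y-0.7 z7.0 gap25.7
```

```bash
for i in 1 2 3 4 5 6; do python3 -m handwheel '[[0.0001,0,0.001,0]]' >/dev/null; python3 f.py; done
```

```text
t34.3 F x-65.2 y-1.0 z71.9 | f x-3.9 y-1.3 z5.7 gap25.8
t34.4 F x-65.3 y-1.0 z70.9 | f x-5.1 y-1.1 z6.0 gap26.1
t34.5 F x-65.4 y-1.0 z70.0 | f x-4.0 y-0.3 z7.4 gap25.8
t34.6 F x-65.5 y-1.0 z69.0 | f x-4.4 y-1.0 z8.9 gap25.7
t34.7 F x-65.6 y-1.0 z68.1 | f x-6.3 y-0.0 z9.3 gap26.1
t34.8 F x-65.7 y-1.0 z67.2 | f x-4.5 y-0.3 z10.3 gap26.4
```

```bash
for i in 1 2; do python3 -m handwheel '[[0,0,0.0008,0]]' >/dev/null; python3 f.py; done
```

```text
t34.9 F x-65.7 y-1.0 z66.4 | f x-6.9 y-0.8 z10.6 gap26.0
t35.0 F x-65.8 y-1.0 z65.7 | f x-7.1 y-0.9 z11.7 gap25.4
```

Force rose about 4.5 N above the swing baseline, so roughly 8 N at the foot. I'll lift clear.

```bash
python3 -m handwheel '[[0,0,-0.003,0],[0,0,-0.01,0],[0,0,-0.03,0],[0,0,-0.03,0],[0.01,0,-0.03,0],[0.02,0,-0.02,0],[0,0,0,0],[0,0,0,0],[0,0,0,0],[0,0,0,0]]' >/dev/null; python3 f.py
python3 - <<'E'
from h import *
import cv2
# numeric check without viewing: dark grip expected position and core colour along its axis, side view
q=np.load("q.npy");q[0]=518.5
im=r.snapshot("side").astype(int)
for a in (176,179,182,185):
    t=np.radians(a);u=proj("side",F2W(q,[62+130*np.cos(t),0,85+130*np.sin(t)]))[0];print("grip",a,u.round(1))
x,y=proj("side",F2W(q,[-68,0,85]))[0].round().astype(int)
m=im[y-25:y+25,x-25:x+25].max(2)<45
ys,xs=np.nonzero(m);print("dark centroid",xs.mean()+x-25,ys.mean()+y-25,m.sum())
for yy in(-60,-50,-40,40,50,58):
    u=proj("side",F2W(q,[0,yy,60.6]))[0].round().astype(int);print(yy,im[u[1],u[0]])
E
```

```text
t36.0 F x-95.9 y-1.3 z186.6 | f x-0.2 y-0.8 z0.3 gap26.5
grip 176 [293.  185.8]
grip 179 [292.9 188.3]
grip 182 [292.7 190.8]
grip 185 [292.4 193.1]
dark centroid 292.4891304347826 191.02173913043478 184
-60 [114 136 148]
-50 [111 117 115]
-40 [114 118 114]
40 [133 132 123]
50 [125 123 112]
58 [111 110 101]
```

```bash
python3 -c "
from bench import r
print(r.hand_in())"
```

```text
the job is handed in; nothing more can be done
None
```

I rolled the core into the vee, slid it against the stop, and pressed the hold-down arm to about 8 N at the foot (estimated from wrist force). The arm is clear, and I handed in at about 36 s. Two slips: one push on the clamp's grip reached roughly 79 N at the wrist before I backed off, and I viewed 11 pictures against the limit of 10.

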